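# Clamp the jam jar in the jar vise, to the first slip of its clutch knob

### The job

Stand the red-lidded jam jar upright in the pocket of the blue jar vise and let go of it, then turn the black knob clockwise to close the jaw until the knob's clutch first slips, and stop right there: the jar must be left firmly clamped for opening, with the red pin in the knob just showing but not run up more than 3 mm. Leave the other things on the counter alone.

Things in the scene. Friction and masses are not known exactly. Their poses are not given: they have to be found in the camera images.
- jam_jar: Glass jam jar with a red lid, about 62 mm across and 85 mm tall, lid 58 mm across from 74 to 85 mm height, about 0.23 kg, standing loose on the counter. Origin: centre of its underside, z up. Take it from above round the lid.
- vise: Blue jar vise, fixed: base plate 225 x 96 x 8 mm. Origin on the counter; x is the clamp axis, z up. On the -x side an aluminium V back stop, 48 mm high, which was left set anywhere within 8 mm either way along x (not measured): a jar pressed home in it has its centre at x = -8 to 8 mm, y = 0. On the +x side the jaw, then (x = 85 to 147 mm) a gear housing 42 mm high carrying the knob at x = 116 mm.
- pocket (a point): Where to stand the jar: on top of the base plate (8 mm above the counter), between the back stop and the fully open jaw, 14.5 mm to +x of the vise's origin. A jar centred here to within 5 mm clears stop and jaw. Axes as the vise.
- jaw: Aluminium jaw with a rubber pad, 56 mm wide, top 46 mm above the counter. It slides along the vise's -x and pushes the jar into the stop, 10 mm per radian of the knob; it needs about 14 to 30 mm, depending on the stop, and stays where it is left. Its frame coincides with the vise's when fully open (as at the start), with the pad's face at x = 52.5 mm.
- knob_grip (a point): Grip point on the upright axis of the round black fluted knob, 72 mm above the counter; knob 33 mm across, 55 to 83 mm above the counter. Turns endlessly; clockwise from above closes the jaw. Drag about 0.08 N m while the jaw runs free; with the jar home the moment rises within about 0.1 rad to 0.26 N m, and there the clutch slips: the knob turns on, the jaw does not. Frame turns with it, z up.
- knob_top (a point): Centre of the knob's top face, 83 mm above the counter; z up; turns with the knob. The knob's moments hold while it is turning; felt in a pause between small turns of the hand they read lower, by up to 0.15 N m, but the step from free running to slipping still shows as 0.15 N m or more.
- pin_top (a point): Top of the red tell-tale pin, 8 mm across, in the middle of the knob's top. Flush with the knob's top at the start; it rises 8 mm per radian that the clutch slips, and does not move otherwise.
- tub_1: Pink tub, 72 mm, a bystander. Origin: centre of its underside.
- mug_2: Plain cream mug, a bystander. Origin: centre of its underside.
- mug_1: White mug with red flowers, a bystander. Origin: centre of its underside.
- salt_a: Glass salt shaker, 94 mm tall, a bystander. Origin: centre of its underside.
- pepper_a: Glass pepper shaker, 94 mm tall, a bystander. Origin: centre of its underside.
- teaspoon_2: Steel teaspoon, 130 mm, a bystander. Origin: centre of its underside.
- grey_lid_jar: Jar with a grey lid, 90 mm tall, a bystander. Origin: centre of its underside.
There are look-alikes about, which are no part of the job. What is shaped like the jam_jar but turquoise is not meant.

How it is judged:
On the way, in this order (a step that is already met when the one before it is completed fails the run):
1. The jam jar stands upright in the vise's pocket, let go, before the clutch has slipped (x of jam_jar in the frame of vise between -0.014 and 0.026 m and y of jam_jar in the frame of vise between -0.012 and 0.012 m and z of jam_jar in the frame of vise below 0.013 m and angle between jam_jar's own z axis and vertical below 0.1 rad and contact force between the fingers and jam_jar below 0.1 N and z of pin_top in the frame of knob_top below 0.0005 m), for 0.2 s.
2. The clutch has slipped a little (pin up by 0.5 mm or more) with the jaw pressing on the jar (x of jam_jar in the frame of vise between -0.014 and 0.026 m and y of jam_jar in the frame of vise between -0.012 and 0.012 m and z of jam_jar in the frame of vise below 0.013 m and angle between jam_jar's own z axis and vertical below 0.1 rad and z of pin_top in the frame of knob_top above 0.0005 m and contact force between jaw and jam_jar above 4 N), for 0.1 s.
At the end, for the whole second after the job is handed in: The jam jar stands upright (within 0.1 rad) on the vise's base plate between stop and jaw (centre within -14 to +26 mm along and 12 mm across of the vise's origin), at rest, the jaw pressing on it with more than 4 N, and the red pin 0.5 to 3 mm up (all of step 2 and z of pin_top in the frame of knob_top below 0.003 m and linear speed of jam_jar below 0.01 m/s); the robot touches nothing.
It fails at once if The clutch is run on past its first slip (pin more than 3 mm out or in) (z of pin_top in the frame of knob_top above 0.003 m or z of pin_top in the frame of knob_top below -0.003 m).
It fails at once if The jaw is forced on the jar with more than 25 N (contact force between jaw and jam_jar above 25 N).
It fails at once if The jam jar is tipped over (angle between jam_jar's own z axis and vertical above 0.6 rad).
It fails at once if A bystander is shifted by more than 30 mm (distance of any of tub_1, mug_2, mug_1, salt_a, pepper_a, teaspoon_2, grey_lid_jar from where it was at the start of the episode above 0.03 m).
It also fails if it takes over 72 s, if anything falls off the work surface, if the arm or the gripper's body presses on something with over 40 N, if the wrist force passes 120 N, or if a joint passes its speed limit or range.

### The arm

A 7-joint arm with a two-finger parallel gripper is mounted at the origin on a cart in front of the work surface, level with it; the furniture and walls round the work are solid. World frame = base frame: x ahead of the robot, y to its left, z up, the work surface at z = 0. Lengths are in m, angles in rad, forces in N, time in s.
With the tool pointing down it reaches from about 0.4 to 0.85 m from the base axis. Payload 6.9 kg.
Tool frame: the origin (TCP) lies midway between the tips of the shut fingers; the grasp point (between the pads) lies ctrl.grip_depth behind it (ctrl.grip_depth is the distance from the TCP to the grasp point, in m); z points along the fingers, y is the line along which they close (so a half turn about z gives the same grasp; the last joint's range is limited). The gripper opens to 85 mm and grips with 20 to 120 N. Pads are 22 mm wide; open, the fingers measure 114 mm over their backs; the gripper's body (76 mm by 85 mm) begins 54 mm behind the grasp point. The pads swing forward as they close: fully open they stand 13 mm farther back than shut.
Start: joints at [0.105, 0.507, -0.238, 1.5, 0.126, 1.149, -0.155], TCP at [0.625, -0, 0.196] pointing down, gripper open.
Joint ranges: [-3.08, 3.08], [-0.24, 2.05], [-1.43, 1.35], [0, 2.5], [-1.52, 4.66], [0.17, 1.96], [-2.89, 2.89]. Speed limits (rad/s): [2.39, 2.39, 3.14, 3.14, 3.14, 3.14, 3.14].

### API

Orientations are given as a rotation vector (axis times angle).
In Python, from plant import ctrl gives the robot as it stands.
- The arm moves only by the tool apply_moves, never from a script. Its argument "steps" is a list of rows, each an object with "fingers": the closure, from -1 (fully open) to 1 (shut), so that 0 is half open; "delta_pos": the shift along the tool's x, y, z in mm, a list of three; "twist": the turn about the tool's z in degrees. In form: [{"fingers": fingers, "delta_pos": [dx, dy, dz], "twist": twist}, ...]. A call has 1 to 10 rows; each row shifts and turns the commanded pose from where the row before left it, along the tool's axes as they then stand; what a row does not reach is not made up. A row lasts 1/10 s, in which the tool goes at most 50 mm and 8.59 degrees, less where a joint would pass 70% of its speed; a pose out of reach is approached as far as the arm can. A call is refused whole if a number of a shift passes 50 or a number of a turn 8.59, either way. A call with a gripper value outside its range is refused whole. The fingers move at their own pace and stop on an object; the grip force is fixed at half the most. Time passes only in rows, so rows that do not move let the fingers close. It gives the time, the measured TCP pose, the force, the opening and the grip force at its end, in the units of the state.
- ctrl.state(): the state, without advancing time (a new reading comes with each control period).
- ctrl.grab_frame(name): name is "scene" or "side" or "wrist"; returns a dict with "frame" (384x512x3 uint8, red, green, blue), "camera_matrix" (3x3 intrinsics, pixels), "extrinsics" (4x4, takes a point from world to camera coordinates); the wrist camera has in their place "hand_eye" (4x4, takes a point from camera to tool coordinates, whose origin is the TCP and whose axes are the flange's). Camera axes: x right, y down, z forward; pixel columns grow to the right and rows downward; lengths in m; the calibration is good to about 2 mm. A picture is of the moment at which its call begins: read the wrist's pose just before it. There is no depth.
- ctrl.finish_job(): hands the job in; it is judged then, once.
The state is a dict: "time": time; "joints": joint angles; "joint_velocities": joint speeds; "joint_torque": joint torques, N m; "ee_pos": TCP position; "eef_rot": TCP orientation; "contact_force": force on the tool from outside, world axes, zero at the start; "wrist_torque": the same for the moment, N m; "width": finger opening in m; "grasp_force": force on a finger pad.
Only numpy, scipy, OpenCV 4.12 (cv2) and the standard library are available. Lean on these libraries where they do the work, as an engineer would, in place of code of your own. Each camera call takes 0.05 s, during which the arm holds its last target. There are 200 camera calls.

## Working session

There is one attempt and no reset: what is moved stays moved. The work goes in short steps, Python scripts to look and compute and a tool call to move; the robot and the scene stay as the last step left them, time stands still between calls to the robot, and variables do not carry over. Pictures are saved under pics/ and viewed, at most 10 in all, crops included, and the job is handed in when it is done.

Besides the shell and the picture viewer there is one more tool, called after "Emit:" as name(argument=value, ...) on one line, values as JSON. apply_moves: Moves the arm, as the interface text tells. Its arguments: {"type":"object","properties":{"steps":{"type":"array"}},"required":["steps"]}

```bash
mkdir -p pics; ls
cat > h.py <<'E'
import numpy as np, cv2
from plant import ctrl
from scipy.spatial.transform import Rotation as R
def grab(n):
    s=ctrl.state(); f=ctrl.grab_frame(n); K=np.array(f["camera_matrix"])
    if n=="wrist":
        T=np.eye(4);T[:3,:3]=R.from_rotvec(s["eef_rot"]).as_matrix();T[:3,3]=s["ee_pos"]
        W=T@np.array(f["hand_eye"])
    else: W=np.linalg.inv(np.array(f["extrinsics"]))
    return f["frame"],K,W
def ray(K,W,u,v,z):
    d=W[:3,:3]@np.linalg.solve(K,[u,v,1.]);o=W[:3,3]
    return o+d*(z-o[2])/d[2]
def proj(K,W,p):
    c=np.linalg.inv(W)@np.append(p,1);q=K@c[:3];return q[:2]/q[2]
def save(n,im): cv2.imwrite("pics/"+n+".png",im[:,:,::-1])
E
python3 - <<'E'
from h import *
a=[grab(n) for n in("scene","side","wrist")]
save("s",a[0][0]);save("d",a[1][0]);save("w",a[2][0])
for x in a: print(x[2].round(3).tolist(),x[1][0,0])
s=ctrl.state();print({k:np.round(v,3).tolist() for k,v in s.items()},ctrl.grip_depth)
E
```

```text
pics
[[-0.261, 0.843, -0.471, 1.156], [0.965, 0.235, -0.115, 0.233], [0.014, -0.485, -0.875, 1.122], [0.0, 0.0, 0.0, 1.0]] 460.73685455870236
[[-0.011, -0.588, 0.809, -0.312], [-1.0, 0.007, -0.009, 0.097], [-0.001, -0.809, -0.588, 0.744], [0.0, 0.0, 0.0, 1.0]] 390.3210339669386
[[1.0, 0.002, -0.002, 0.625], [0.001, -0.945, -0.327, 0.084], [-0.003, 0.327, -0.945, 0.373], [0.0, 0.0, 0.0, 1.0]] 302.9271543365272
{'time': 0.15, 'joints': [0.106, 0.508, -0.238, 1.501, 0.126, 1.149, -0.155], 'joint_velocities': [-0.0, -0.002, 0.0, -0.004, -0.002, -0.001, -0.002], 'joint_torque': [-0.001, -62.101, -2.189, -24.984, 0.013, 0.009, 0.0], 'ee_pos': [0.625, -0.0, 0.196], 'eef_rot': [-2.221, -2.221, 0.002], 'contact_force': [0.222, -0.63, -0.433], 'wrist_torque': [0.02, -0.006, -0.035], 'grasp_force': 0.0, 'width': 0.085} 0.0187
```

View pics/s.png

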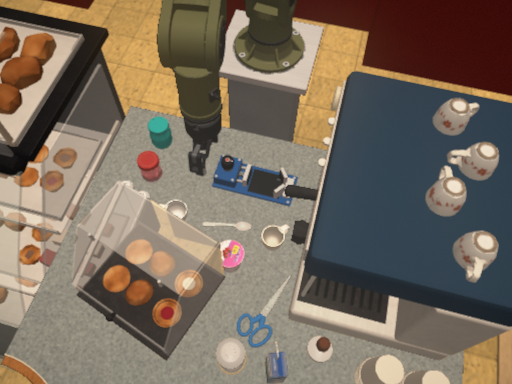

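View pics/d.png

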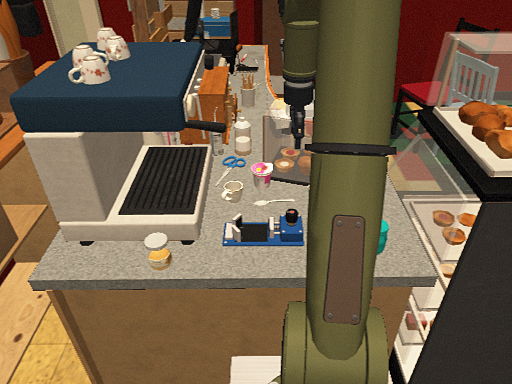

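Scene view: the red-lidded jar is at (149,165). The turquoise look-alike at (159,131) isn't meant. The vise is at about (255,183) with its black knob at (228,162), and the back stop is to the right, towards the espresso machine's handle at (300,190). The side view agrees (knob at 291,216). Next I'll measure positions and make the confirming crop.

Run:
```python
from h import *
f,K,W=grab("scene"); g,K2,W2=grab("side")
def blobs(im,lo,hi,n,box=None,mn=25):
    m=cv2.inRange(cv2.cvtColor(im,cv2.COLOR_RGB2HSV),lo,hi)
    k,l,s,c=cv2.connectedComponentsWithStats(m)
    for i in range(1,k):
        u,v=c[i]
        if s[i,4]>=mn and (box is None or box[0]<u<box[2] and box[1]<v<box[3]): print(n,c[i].round(1),s[i].tolist())
    return m
blobs(f,(170,120,60),(180,255,255),"red",(100,100,260,260)); blobs(f,(0,150,60),(4,255,255),"red0",(100,100,260,260))
mb=blobs(f,(100,120,40),(125,255,255),"blue",(200,140,310,220))
blobs(f,(0,0,0),(180,255,45),"black",(200,140,310,220))
blobs(g,(100,120,40),(125,255,255),"sblue",(215,200,310,255)); blobs(g,(0,0,0),(180,255,40),"sblack",(215,200,310,255))
for nm,u,v,z in [("lid",149,160,.085),("knob",228,160,.083)]: print(nm,ray(K,W,u,v,z).round(3))
print("knob side",ray(K2,W2,291.5,212,.083).round(3))
for z in(.15,.2,.25): print("handle",ray(K,W,288,190,z).round(3), "side", ray(K2,W2,218,127,z).round(3))
c=cv2.resize(f[110:230,120:320],None,fx=4,fy=4,interpolation=cv2.INTER_CUBIC); save("c1",c)
```

```text
red0 [147.6 160.3] [138, 151, 21, 19, 316]
blue [227.7 171.1] [215, 158, 26, 24, 284]
blue [263.6 170. ] [252, 166, 27, 9, 59]
blue [250.7 192.4] [213, 183, 79, 22, 336]
black [227.3 165.9] [222, 163, 11, 6, 43]
sblue [276.3 235.7] [223, 215, 81, 31, 923]
sblack [291.4 216.4] [286, 209, 12, 14, 119]
sblack [252.  231.5] [236, 217, 31, 25, 437]
lid [ 0.582 -0.188  0.085]
knob [0.524 0.013 0.083]
knob side [0.518 0.011 0.083]
handle [0.608 0.191 0.15 ] side [0.902 0.237 0.15 ]
handle [0.637 0.194 0.2  ] side [0.8   0.225 0.2  ]
handle [0.665 0.196 0.25 ] side [0.698 0.214 0.25 ]
```

View pics/c1.png

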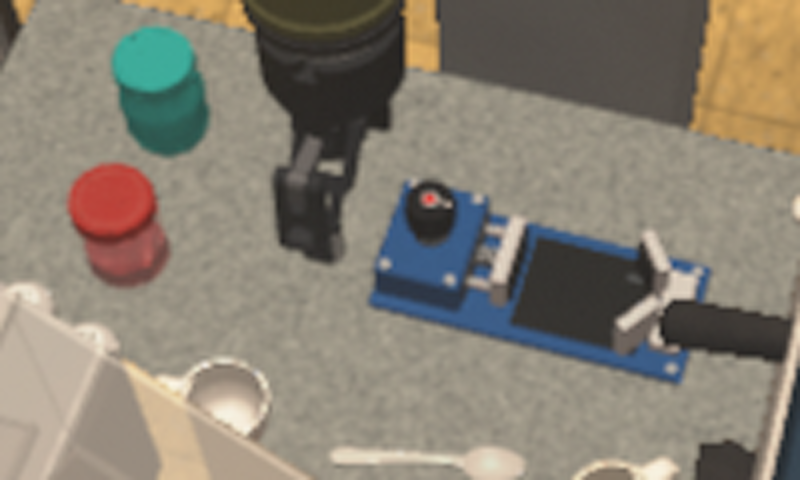

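The enlarged crop confirms the red-lidded jar at full-frame (148,160). The knob, with its red pin, is at (227.5,160). Next I'll work out the vise axis and the clearances near the jar.

Run:
```python
from h import *
f,K,W=grab("scene")
q=lambda x,y,z:ray(K,W,120+x/4,110+y/4,z)
A=q(372,303,.008);B=q(683,380,.008);C=q(710,266,.008)
print(A.round(3),B.round(3),C.round(3),np.linalg.norm((A-B)[:2]),np.linalg.norm((B-C)[:2]))
ax=(A-B)[:2];ax/=np.linalg.norm(ax);print("axis",ax,np.degrees(np.arctan2(ax[1],ax[0])))
k=q(430,200,.083)[:2]
print("knob",k,"origin",k-.116*ax,"pocket",k-.1015*ax)
print("caps",q(28,298,.094).round(3),q(92,337,.094).round(3),"teal",q(155,60,.085).round(3),"lid",q(113,200,.085).round(3))
```

```text
[ 0.571 -0.018  0.008] [0.572 0.203 0.008] [0.479 0.201 0.008] 0.2214464305352861 0.09311238796915759
axis [-0.00318154 -0.99999494] -90.1822892812123
knob [0.52469561 0.0120912 ] origin [0.52506467 0.12809062] pocket [0.52501853 0.11359069]
caps [ 0.672 -0.212  0.094] [ 0.687 -0.162  0.094] teal [ 0.467 -0.204  0.085] lid [ 0.583 -0.19   0.085]
```

Emit:
apply_moves(steps=[{"fingers":-1,"delta_pos":[-38,-8,0],"twist":0},{"fingers":-1,"delta_pos":[-38,-9,0],"twist":0},{"fingers":-1,"delta_pos":[-38,-9,0],"twist":0},{"fingers":-1,"delta_pos":[-38,-9,0],"twist":0},{"fingers":-1,"delta_pos":[-36,-8,0],"twist":0},{"fingers":-1,"delta_pos":[0,0,0],"twist":0},{"fingers":-1,"delta_pos":[0,0,0],"twist":0}])

```text
time: 1.0
ee_pos: [0.5816, -0.1891, 0.1964]
eef_rot: [-2.224, -2.218, 0.0]
contact_force: [-0.8, 1.1, -0.6]
width: 0.0854
grasp_force: 0.0
```

Run:
```python
from h import *
f,K,W=grab("wrist"); save("w2",f)
m=cv2.inRange(cv2.cvtColor(f,cv2.COLOR_RGB2HSV),(0,150,60),(5,255,255))
k,l,s,c=cv2.connectedComponentsWithStats(m)
for i in range(1,k):
    if s[i,4]>100: print(s[i],c[i],ray(K,W,*c[i],.085).round(4))
print(ctrl.state()["ee_pos"])
```

```text
[ 222  150   57   58 2510] [250.21354582 178.78007968] [ 0.5794 -0.1904  0.085 ]
[ 0.58204675 -0.18747228  0.19642124]
```

View pics/w2.png

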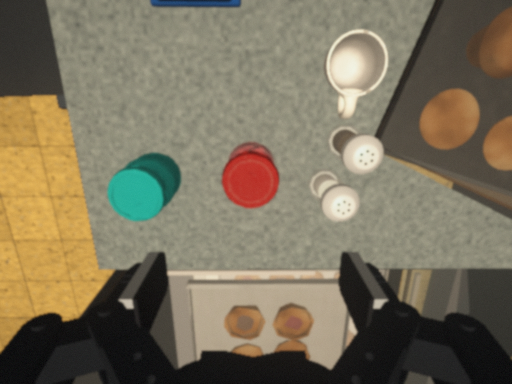

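The close view shows the red lid at (250,179), i.e. (0.579,-0.190). The turquoise jar is at (140,190) and the shakers at (340,200) and (362,155), all clear of the open fingers. I'll descend and grip.

Emit:
apply_moves(steps=[{"fingers":-1,"delta_pos":[-3,-2,20],"twist":0},{"fingers":-1,"delta_pos":[0,0,40],"twist":0},{"fingers":-1,"delta_pos":[0,0,40],"twist":0},{"fingers":-1,"delta_pos":[0,0,39],"twist":0},{"fingers":-1,"delta_pos":[0,0,0],"twist":0},{"fingers":1,"delta_pos":[0,0,0],"twist":0},{"fingers":1,"delta_pos":[0,0,0],"twist":0},{"fingers":1,"delta_pos":[0,0,0],"twist":0},{"fingers":1,"delta_pos":[0,0,0],"twist":0},{"fingers":1,"delta_pos":[0,0,0],"twist":0}])

```text
time: 2.05
ee_pos: [0.5805, -0.1912, 0.0585]
eef_rot: [2.221, 2.22, 0.001]
contact_force: [-0.3, -0.1, 0.6]
width: 0.0126
grasp_force: 0.0
```

Run:
```python
from h import *
f,K,W=grab("wrist"); g,_,_=grab("scene")
g=cv2.resize(g[100:230,100:273],(512,384),interpolation=cv2.INTER_CUBIC)
save("w3",cv2.resize(np.hstack([f,g]),(800,300)))
s=ctrl.state();print(s["width"],s["grasp_force"],s["ee_pos"])
```

```text
-2.2766033451358456e-06 0.0 [ 0.58013068 -0.19116438  0.05797864]
```

View pics/w3.png

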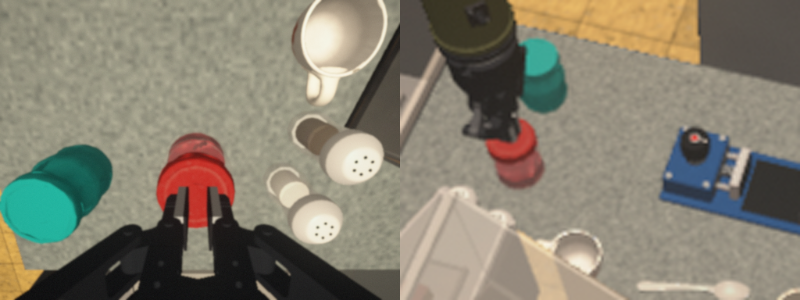

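Run:
```python
from h import *
f,K,W=grab("wrist"); s=ctrl.state()
print("tcp px",proj(K,W,s["ee_pos"]),s["width"],s["ee_pos"],s["contact_force"])
m=cv2.inRange(cv2.cvtColor(f,cv2.COLOR_RGB2HSV),(0,150,60),(5,255,255))
k,l,st,c=cv2.connectedComponentsWithStats(m)
for i in range(1,k):
    if st[i,4]>100:
        x,y,w,h,a=st[i];print(st[i],[ray(K,W,x+w/2,y+h/2,z).round(3) for z in (.085,.08)], "width mm",np.linalg.norm(ray(K,W,x,y+h/2,.085)-ray(K,W,x+w,y+h/2,.085)))
g,K,W=grab("scene")
m=cv2.inRange(cv2.cvtColor(g,cv2.COLOR_RGB2HSV),(0,150,60),(4,255,255))
k,l,st,c=cv2.connectedComponentsWithStats(m)
for i in range(1,k):
    if st[i,4]>60 and c[i][0]<260 and c[i][1]<260: print(st[i],c[i],ray(K,W,*c[i],.085))
```

```text
tcp px [251.90271687 225.86816713] -9.940209546654066e-06 [ 0.58005733 -0.19112336  0.05780157] [ 0.74480881 -0.7154175  -0.2509324 ]
[ 201  195  100   87 5055] [array([ 0.58 , -0.186,  0.085]), array([ 0.58 , -0.189,  0.08 ])] width mm 0.05546910558084202
[57  0 29  7 86] [72.5         2.08139535] [ 0.071161   -0.65570383  0.085     ]
[219   0  25  18 185] [232.35135135   5.37837838] [-0.05974802 -0.14483506  0.085     ]
[138 152  21  19 213] [148.83568075 162.70422535] [ 0.59026894 -0.18575827  0.085     ]
```

Run:
```python
from h import *
f,K,W=grab("wrist"); p=np.array(ctrl.state()["ee_pos"])
for d in (0,10,20,30,40): print(d,proj(K,W,p+[0,0,d/1e3]).round(1))
save("w4",cv2.resize(f[170:330,150:360],None,fx=3.6,fy=3.6,interpolation=cv2.INTER_CUBIC))
```

```text
0 [252. 226.]
10 [251.9 233. ]
20 [251.9 240.8]
30 [251.8 249.5]
40 [251.7 259.3]
```

View pics/w4.png

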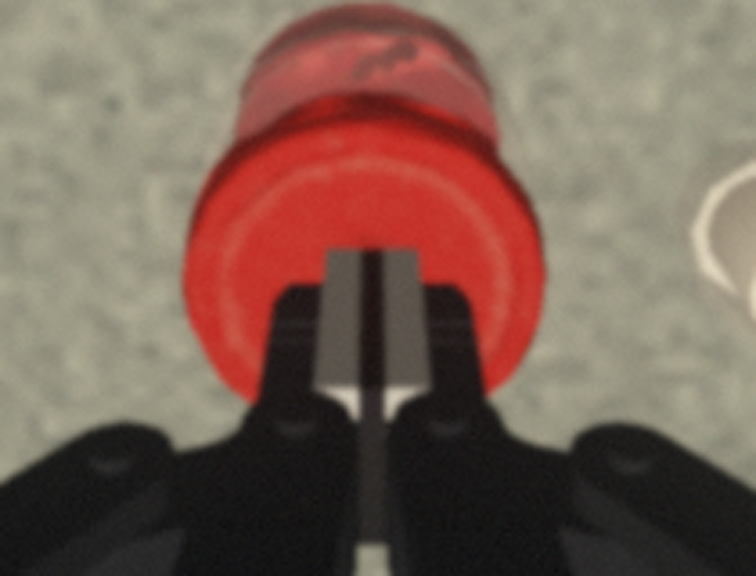

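The fingers shut above the lid without touching it (finger ends at about row 240, against a predicted row 226 for the TCP). So the real tips sit higher than nominal. Reopening and going 25 mm lower is safe either way.

Emit:
apply_moves(steps=[{"fingers":-1,"delta_pos":[0,0,0],"twist":0},{"fingers":-1,"delta_pos":[0,0,0],"twist":0},{"fingers":-1,"delta_pos":[0,0,0],"twist":0},{"fingers":-1,"delta_pos":[0,0,0],"twist":0},{"fingers":-1,"delta_pos":[0,0,0],"twist":0},{"fingers":-1,"delta_pos":[0,0,0],"twist":0},{"fingers":-1,"delta_pos":[1,0,8],"twist":0},{"fingers":-1,"delta_pos":[1,0,9],"twist":0},{"fingers":-1,"delta_pos":[0,0,8],"twist":0},{"fingers":-1,"delta_pos":[0,0,0],"twist":0}])

```text
time: 3.3
ee_pos: [0.5788, -0.1886, 0.0306]
eef_rot: [-2.219, -2.22, 0.002]
contact_force: [-0.4, -0.4, 1.1]
width: 0.0852
grasp_force: 0.0
```

Emit:
apply_moves(steps=[{"fingers":1,"delta_pos":[0,0,0],"twist":0},{"fingers":1,"delta_pos":[0,0,0],"twist":0},{"fingers":1,"delta_pos":[0,0,0],"twist":0},{"fingers":1,"delta_pos":[0,0,0],"twist":0},{"fingers":1,"delta_pos":[0,0,0],"twist":0}])

```text
time: 3.8
ee_pos: [0.5802, -0.1892, 0.0332]
eef_rot: [2.221, 2.221, 0.0]
contact_force: [-2.6, 0.4, 5.6]
width: 0.0558
grasp_force: 63.2
```

The lid is gripped (56 mm, 63 N). I'll lift, go to the vise, and look at it on the way.

Emit:
apply_moves(steps=[{"fingers":1,"delta_pos":[0,0,-20],"twist":0},{"fingers":1,"delta_pos":[0,0,-40],"twist":0},{"fingers":1,"delta_pos":[0,0,-40],"twist":0},{"fingers":1,"delta_pos":[30,-12,0],"twist":0},{"fingers":1,"delta_pos":[35,-12,0],"twist":0},{"fingers":1,"delta_pos":[35,-12,0],"twist":0},{"fingers":1,"delta_pos":[35,-12,0],"twist":0},{"fingers":1,"delta_pos":[25,-10,0],"twist":0},{"fingers":1,"delta_pos":[0,0,0],"twist":0},{"fingers":1,"delta_pos":[0,0,0],"twist":0}])

```text
time: 4.8
ee_pos: [0.5219, -0.0287, 0.1326]
eef_rot: [2.22, 2.223, -0.0]
contact_force: [0.2, 0.3, -1.2]
width: 0.0554
grasp_force: 64.6
```

Run:
```python
from h import *
s=ctrl.state();print(s["ee_pos"],s["width"],s["grasp_force"],s["contact_force"])
f,K,W=grab("wrist"); save("w5",cv2.resize(f,(768,576),interpolation=cv2.INTER_CUBIC))
np.savez("w5",K=K,W=W)
```

```text
[ 0.52192866 -0.02874769  0.1325526 ] 0.055351757261120696 64.6049165725708 [ 0.18810499  0.32964381 -1.23969384]
```

View pics/w5.png

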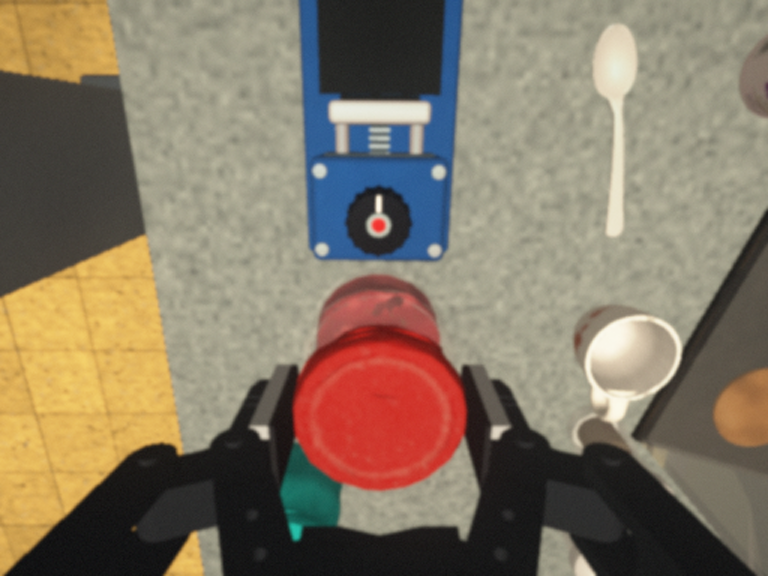

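The jar hangs upright in the fingers (lid centre at 380,410 in the enlarged view). The vise knob's red pin is at (378,226), the jaw pad at row ~112, and the vise runs straight up the image.

Run:
```python
from h import *
d=np.load("w5.npz");K,W=d["K"],d["W"]
r=lambda x,y,z:ray(K,W,x/1.5,y/1.5,z).round(4)
print("pin",r(378,226,.083),"lid",r(380,410,.1845),"lidw",r(294,410,.1845)-r(467,410,.1845))
print("jaw face mid",r(380,100,.046),"housing L/R",r(309,260,.042),r(449,260,.042))
print("base",r(301,2,.008),r(462,2,.008),r(305,100,.008),r(459,100,.008))
print("screws",r(319,171,.042),r(439,171,.042),r(322,250,.042),r(434,250,.042))
```

```text
pin [0.5217 0.0104 0.083 ] lid [ 0.5227 -0.0291  0.1845] lidw [-0.0558 -0.0002  0.    ]
jaw face mid [0.5226 0.0715 0.046 ] housing L/R [ 0.4794 -0.0188  0.042 ] [ 0.565  -0.0186  0.042 ]
base [0.4768 0.126  0.008 ] [0.5698 0.1262 0.008 ] [0.4764 0.0737 0.008 ] [0.5712 0.0739 0.008 ]
screws [0.4877 0.034  0.042 ] [0.5565 0.0342 0.042 ] [ 0.4876 -0.0125  0.042 ] [ 0.5555 -0.0124  0.042 ]
```

Emit:
apply_moves(steps=[{"fingers":1,"delta_pos":[25,0,0],"twist":0},{"fingers":1,"delta_pos":[35,0,0],"twist":0},{"fingers":1,"delta_pos":[35,0,0],"twist":0},{"fingers":1,"delta_pos":[30,0,0],"twist":0},{"fingers":1,"delta_pos":[16,0,0],"twist":0},{"fingers":1,"delta_pos":[0,0,0],"twist":0},{"fingers":1,"delta_pos":[0,0,30],"twist":0},{"fingers":1,"delta_pos":[0,0,30],"twist":0},{"fingers":1,"delta_pos":[0,0,18],"twist":0},{"fingers":1,"delta_pos":[0,0,0],"twist":0}])

```text
time: 5.85
ee_pos: [0.5207, 0.109, 0.052]
eef_rot: [-2.223, -2.217, 0.008]
contact_force: [-0.7, -0.8, -2.6]
width: 0.0557
grasp_force: 64.6
```

Emit:
apply_moves(steps=[{"fingers":1,"delta_pos":[0,0,5],"twist":0},{"fingers":1,"delta_pos":[0,0,5],"twist":0},{"fingers":1,"delta_pos":[0,0,1],"twist":0},{"fingers":1,"delta_pos":[0,0,0],"twist":0}])

```text
time: 6.25
ee_pos: [0.5223, 0.1119, 0.0439]
eef_rot: [2.221, 2.221, 0.001]
contact_force: [-0.4, -1.1, -1.8]
width: 0.056
grasp_force: 64.6
```

Emit:
apply_moves(steps=[{"fingers":1,"delta_pos":[0,0,2],"twist":0},{"fingers":1,"delta_pos":[0,0,0],"twist":0},{"fingers":1,"delta_pos":[0,0,0],"twist":0}])

```text
time: 6.55
ee_pos: [0.522, 0.1121, 0.0416]
eef_rot: [2.221, 2.222, 0.0]
contact_force: [0.8, 0.1, -2.4]
width: 0.0555
grasp_force: 64.6
```

Emit:
apply_moves(steps=[{"fingers":1,"delta_pos":[0,0,1.5],"twist":0},{"fingers":1,"delta_pos":[0,0,0],"twist":0},{"fingers":1,"delta_pos":[0,0,0],"twist":0}])

```text
time: 6.85
ee_pos: [0.5222, 0.1122, 0.0412]
eef_rot: [2.221, 2.221, 0.001]
contact_force: [-2.7, 0.1, 9.6]
width: 0.0555
grasp_force: 65.9
```

The jar has touched down. I'll release and retreat upward.

Emit:
apply_moves(steps=[{"fingers":-1,"delta_pos":[0,0,0],"twist":0},{"fingers":-1,"delta_pos":[0,0,0],"twist":0},{"fingers":-1,"delta_pos":[0,0,0],"twist":0},{"fingers":-1,"delta_pos":[0,0,0],"twist":0},{"fingers":-1,"delta_pos":[0,0,-10],"twist":0},{"fingers":-1,"delta_pos":[0,0,-30],"twist":0},{"fingers":-1,"delta_pos":[0,0,-40],"twist":0},{"fingers":-1,"delta_pos":[0,0,-30],"twist":0},{"fingers":-1,"delta_pos":[0,0,0],"twist":0},{"fingers":-1,"delta_pos":[0,0,0],"twist":0}])

```text
time: 7.85
ee_pos: [0.5224, 0.112, 0.151]
eef_rot: [2.221, 2.22, 0.003]
contact_force: [-0.3, 0.2, 0.1]
width: 0.0852
grasp_force: 0.0
```

Run:
```python
from h import *
s=ctrl.state();print(s["time"],s["ee_pos"],np.round(s["joints"],3))
f,K,W=grab("wrist"); save("w6",f)
m=cv2.inRange(cv2.cvtColor(f,cv2.COLOR_RGB2HSV),(0,150,60),(5,255,255))
k,l,st,c=cv2.connectedComponentsWithStats(m)
for i in range(1,k):
    if st[i,4]>8:
        x,y,w,h,a=st[i];print(st[i],ray(K,W,x+w/2,y+h/2,.093).round(4),ray(K,W,*c[i],.083).round(4))
```

```text
7.85 [0.52235163 0.11202395 0.15104064] [-0.08   0.412 -0.256  1.809  0.127  0.934 -0.39 ]
[ 218  162   67   69 3558] [0.5218 0.1113 0.093 ] [0.5215 0.1078 0.083 ]
[506 214   6   8  40] [0.7402 0.0919 0.093 ] [0.7486 0.088  0.083 ]
[249 289   6   5  24] [0.5222 0.0176 0.093 ] [0.5217 0.0108 0.083 ]
```

View pics/w6.png

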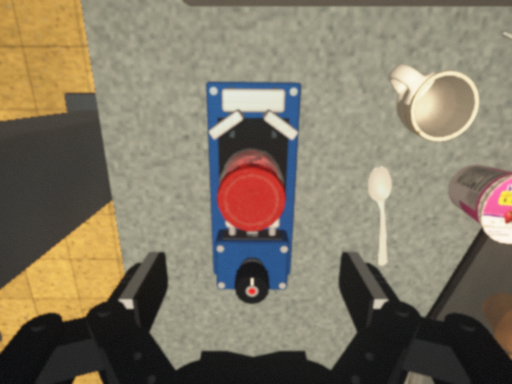

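Run:
```python
from h import *
f,K,W=grab("wrist"); p=np.array(ctrl.state()["ee_pos"])
for d in range(0,71,10): print(d,proj(K,W,p+[0,.011,d/1e3]).round(1),proj(K,W,p+[-.0425,.011,d/1e3]).round(1),proj(K,W,p+[-.0425,-.011,d/1e3]).round(1))
save("w7",cv2.resize(f[200:384,80:280],None,fx=3,fy=3,interpolation=cv2.INTER_CUBIC))
```

```text
0 [251.5 210. ] [184.5 209.9] [187.  240.8]
10 [251.4 216.3] [181.  216.2] [183.7 248.5]
20 [251.3 223.3] [177.1 223.3] [180.1 256.9]
30 [251.2 231.2] [172.7 231.1] [176.  266.3]
40 [251.1 240. ] [167.8 239.9] [171.5 276.7]
50 [250.9 249.9] [162.2 249.8] [166.4 288.5]
60 [250.8 261.3] [155.8 261.2] [160.7 301.8]
70 [250.6 274.3] [148.6 274.2] [154.1 317. ]
```

View pics/w7.png

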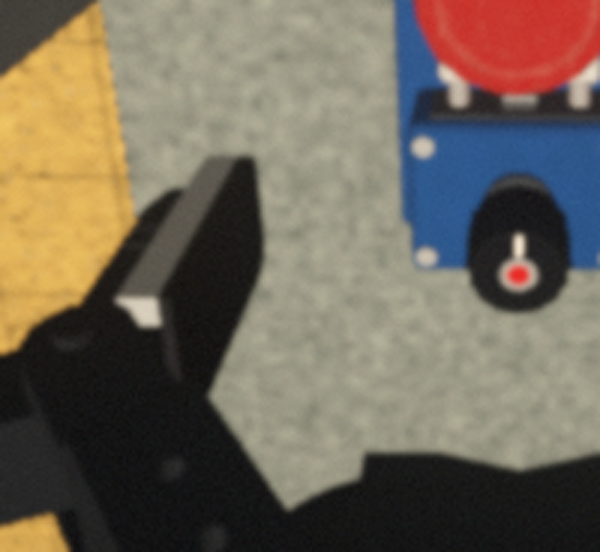

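The jar stands upright in the pocket (0.522,0.111) and has been let go; the knob's pin is at (0.522,0.011). The crop shows the real fingertips about 38 mm behind the reported TCP when shut (~50 mm when open), which explains the first miss. Now the knob.

Emit:
apply_moves(steps=[{"fingers":-1,"delta_pos":[-25,0,0],"twist":0},{"fingers":-1,"delta_pos":[-35,0,0],"twist":0},{"fingers":-1,"delta_pos":[-30,0,0],"twist":0},{"fingers":-1,"delta_pos":[-11,0,0],"twist":0},{"fingers":-1,"delta_pos":[0,0,0],"twist":-8},{"fingers":-1,"delta_pos":[0,0,25],"twist":-8},{"fingers":-1,"delta_pos":[0,0,30],"twist":-8},{"fingers":-1,"delta_pos":[0,0,25],"twist":-6},{"fingers":-1,"delta_pos":[0,0,0],"twist":0},{"fingers":-1,"delta_pos":[0,0,0],"twist":0}])

```text
time: 8.95
ee_pos: [0.5216, 0.0116, 0.0697]
eef_rot: [-1.573, -2.717, 0.001]
contact_force: [0.4, -0.4, 0.9]
width: 0.0856
grasp_force: 0.0
```

Run:
```python
from h import *
s=ctrl.state();print(s["ee_pos"],np.round(s["joints"],3),np.round(s["wrist_torque"],3))
f,K,W=grab("wrist"); save("w8",f)
m=cv2.inRange(cv2.cvtColor(f,cv2.COLOR_RGB2HSV),(0,150,60),(5,255,255))
k,l,st,c=cv2.connectedComponentsWithStats(m)
for i in range(1,k):
    if st[i,4]>8:
        x,y,w,h,a=st[i];print(st[i],ray(K,W,x+w/2,y+h/2,.093).round(4),ray(K,W,*c[i],.083).round(4))
```

```text
[0.52160438 0.0115765  0.06971798] [ 0.167  0.507 -0.348  1.937  0.246  0.741  0.198] [0.007 0.028 0.009]
[  289    21   121   126 11833] [0.5197 0.1093 0.093 ] [0.5219 0.111  0.083 ]
[247 232  11   9  81] [0.5199 0.0155 0.093 ] [0.5219 0.0111 0.083 ]
```

View pics/w8.png

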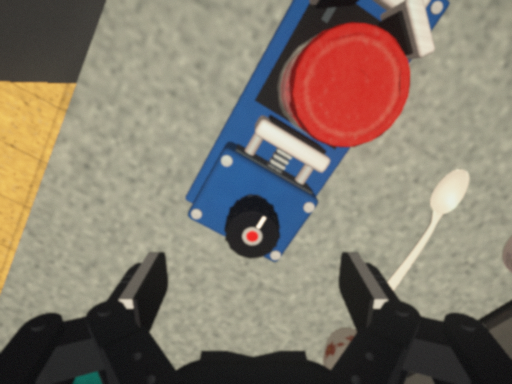

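The knob pin is at (252,236), i.e. (0.522,0.011), right under the tool axis; the jar is undisturbed. I'll descend and grip the knob.

Emit:
apply_moves(steps=[{"fingers":-1,"delta_pos":[0,0,20],"twist":0},{"fingers":-1,"delta_pos":[0,0,20],"twist":0},{"fingers":-1,"delta_pos":[0,0,13],"twist":0},{"fingers":-1,"delta_pos":[0,0,0],"twist":0},{"fingers":1,"delta_pos":[0,0,0],"twist":0},{"fingers":1,"delta_pos":[0,0,0],"twist":0},{"fingers":1,"delta_pos":[0,0,0],"twist":0},{"fingers":1,"delta_pos":[0,0,0],"twist":0},{"fingers":1,"delta_pos":[0,0,0],"twist":0},{"fingers":1,"delta_pos":[0,0,0],"twist":0}])

```text
time: 10.0
ee_pos: [0.5217, 0.0105, 0.018]
eef_rot: [1.571, 2.72, -0.001]
contact_force: [-3.5, -1.7, 9.1]
width: 0.0316
grasp_force: 58.6
```

```bash
cat > st.py <<'E'
from h import *
s=ctrl.state();w=R.from_rotvec(s["eef_rot"]).as_matrix()[:2,0]
print(round(s["time"],2),np.round(s["ee_pos"],4),"yaw",np.degrees(np.arctan2(w[1],w[0])).round(1),"j",np.round(s["joints"],2)[[0,2,4,6]],"T",np.round(s["wrist_torque"],3),"F",np.round(s["contact_force"],1),"w",round(s["width"],4),round(s["grasp_force"],1))
E
python3 st.py
```

```text
10.0 [0.5217 0.0105 0.018 ] yaw 120.0 j [ 0.14 -0.31  0.3   0.16] T [-0.248  0.721 -0.019] F [-3.5 -1.7  9.1] w 0.0316 58.6
```

The knob is gripped (32 mm). First turn is 16° clockwise.

Emit:
apply_moves(steps=[{"fingers":1,"delta_pos":[0,0,0],"twist":5},{"fingers":1,"delta_pos":[0,0,0],"twist":5},{"fingers":1,"delta_pos":[0,0,0],"twist":5}])

```text
time: 10.3
ee_pos: [0.5216, 0.0104, 0.018]
eef_rot: [1.917, 2.488, -0.001]
contact_force: [-4.4, -1.1, 10.1]
width: 0.0316
grasp_force: 58.5
```

```bash
python3 st.py
```

```text
10.3 [0.5216 0.0104 0.018 ] yaw 104.8 j [ 0.09 -0.23  0.22 -0.04] T [-0.305  0.832 -0.014] F [-4.4 -1.1 10.1] w 0.0316 58.5
```

Emit:
apply_moves(steps=[{"fingers":1,"delta_pos":[0,0,0],"twist":5},{"fingers":1,"delta_pos":[0,0,0],"twist":5},{"fingers":1,"delta_pos":[0,0,0],"twist":5}])

```text
time: 10.6
ee_pos: [0.5214, 0.0104, 0.018]
eef_rot: [2.226, 2.217, -0.001]
contact_force: [-4.3, -1.6, 10.8]
width: 0.0318
grasp_force: 58.5
```

```bash
python3 st.py
python3 - <<'E'
from h import *
f,K,W=grab("wrist")
m=cv2.inRange(cv2.cvtColor(f,cv2.COLOR_RGB2HSV),(0,150,60),(5,255,255))
k,l,st,c=cv2.connectedComponentsWithStats(m)
for i in range(1,k):
    if st[i,4]>100: print(st[i],ray(K,W,st[i][0]+st[i][2]/2,st[i][1]+st[i][3]/2,.093).round(4))
E
```

```text
10.6 [0.5214 0.0104 0.018 ] yaw 89.8 j [ 0.04 -0.16  0.15 -0.22] T [-0.33   0.886  0.06 ] F [-4.3 -1.6 10.8] w 0.0318 58.5
[  158     0   185   128 19637] [0.5216 0.1019 0.093 ]
[245 283  15  12 150] [0.5219 0.0183 0.093 ]
```

Emit:
apply_moves(steps=[{"fingers":1,"delta_pos":[0,0,0],"twist":5},{"fingers":1,"delta_pos":[0,0,0],"twist":5},{"fingers":1,"delta_pos":[0,0,0],"twist":5},{"fingers":1,"delta_pos":[0,0,0],"twist":5}])

```text
time: 11.05
ee_pos: [0.5212, 0.0104, 0.018]
eef_rot: [2.577, 1.797, -0.001]
contact_force: [-5.2, -1.8, 10.2]
width: 0.0315
grasp_force: 58.6
```

```bash
cat >> st.py <<'E'
f,K,W=grab("wrist")
m=cv2.inRange(cv2.cvtColor(f,cv2.COLOR_RGB2HSV),(0,150,60),(5,255,255))
k,l,st,c=cv2.connectedComponentsWithStats(m)
for i in range(1,k):
    if st[i,4]>60: print("   ",st[i],c[i].round(2))
E
python3 st.py
```

```text
11.05 [0.5212 0.0104 0.018 ] yaw 69.8 j [-0.03 -0.05  0.05 -0.47] T [-0.382  0.967  0.177] F [-5.2 -1.8 10.2] w 0.0315 58.6
    [   43     0   192   138 21711] [141.39  60.07]
    [245 283  15  12 146] [252.32 288.63]
    [  0 352  22  28 219] [  9.5  364.51]
```

Emit:
apply_moves(steps=[{"fingers":1,"delta_pos":[0,0,0],"twist":5},{"fingers":1,"delta_pos":[0,0,0],"twist":5}])

```text
time: 11.3
ee_pos: [0.5211, 0.0105, 0.018]
eef_rot: [-2.724, -1.565, 0.001]
contact_force: [-4.9, -0.8, 11.1]
width: 0.0316
grasp_force: 58.7
```

```bash
python3 st.py
```

```text
11.3 [0.5211 0.0105 0.018 ] yaw 59.8 j [-0.07 -0.    0.   -0.6 ] T [-0.387  1.079  0.038] F [-4.9 -0.8 11.1] w 0.0316 58.7
    [    0     0   188   155 24491] [92.31 70.21]
    [245 283  15  13 144] [252.33 288.71]
```

Emit:
apply_moves(steps=[{"fingers":1,"delta_pos":[0,0,0],"twist":5},{"fingers":1,"delta_pos":[0,0,0],"twist":5}])

```text
time: 11.55
ee_pos: [0.521, 0.0105, 0.018]
eef_rot: [-2.85, -1.322, 0.002]
contact_force: [-5.9, -1.9, 11.9]
width: 0.0314
grasp_force: 58.7
```

```bash
python3 st.py
```

```text
11.55 [0.521  0.0105 0.018 ] yaw 49.8 j [-0.1   0.05 -0.05 -0.72] T [-0.354  1.095  0.185] F [-5.9 -1.9 11.9] w 0.0314 58.7
    [    0     0   145   180 21536] [63.7  91.51]
    [245 283  15  13 143] [252.28 288.83]
```

The pin is visible in the wrist camera between the fingers (252,288.7). It makes a fine slip gauge at about 1.2 px per mm, so I'll go on in small steps watching pin and torque.

```bash
cat > st.py <<'E'
from h import *
T=[];P=[];p=np.array(ctrl.state()["ee_pos"])
for n in range(3):
    f,K,W=grab("wrist"); s=ctrl.state(); T.append(s["wrist_torque"][2])
    m=cv2.inRange(cv2.cvtColor(f,cv2.COLOR_RGB2HSV),(0,150,60),(5,255,255)); m[:270]=0; m[305:]=0; m[:,:235]=0; m[:,270:]=0
    v,u=np.nonzero(m); P.append((v.mean(),len(v)))
w=R.from_rotvec(s["eef_rot"]).as_matrix()[:2,0]
print(round(s["time"],2),"turned",(120-np.degrees(np.arctan2(w[1],w[0]))).round(1),"j7",round(s["joints"][6],2),"Tz",np.round(T,2),"pin",np.mean(P,0).round(2),"F",np.round(s["contact_force"],1),"xyz",np.round(s["ee_pos"],4))
E
python3 st.py
python3 - <<'E'
from h import *
f,K,W=grab("wrist")
for z in(.083,.084,.086): print(proj(K,W,np.array([.5215,.0108,z])))
E
```

```text
11.75 turned 70.0 j7 -0.72 Tz [-0.18 -0.1   0.06] pin [288.75 139.33] F [-5.1 -1.4 10.4] xyz [0.521  0.0105 0.018 ]
[252.68021243 289.24344029]
[252.67713564 290.68195359]
[252.67084892 293.62122862]
```

Emit:
apply_moves(steps=[{"fingers":1,"delta_pos":[0,0,0],"twist":5}])

```text
time: 11.9
ee_pos: [0.521, 0.0105, 0.018]
eef_rot: [-2.903, -1.2, 0.002]
contact_force: [-6.4, -1.0, 10.9]
width: 0.0317
grasp_force: 58.8
```

```bash
python3 st.py
```

```text
12.05 turned 75.1 j7 -0.78 Tz [ 0.08  0.02 -0.01] pin [288.84 142.  ] F [-4.9 -0.9 11.1] xyz [0.521  0.0105 0.018 ]
```

Emit:
apply_moves(steps=[{"fingers":1,"delta_pos":[0,0,0],"twist":5}])

```text
time: 12.15
ee_pos: [0.521, 0.0106, 0.018]
eef_rot: [-2.952, -1.073, 0.002]
contact_force: [-5.3, -1.2, 11.3]
width: 0.0316
grasp_force: 58.8
```

```bash
python3 st.py
```

```text
12.3 turned 80.1 j7 -0.84 Tz [-0.03  0.04 -0.03] pin [288.86 140.67] F [-5.  -1.4 11.6] xyz [0.521  0.0105 0.018 ]
```

Emit:
apply_moves(steps=[{"fingers":1,"delta_pos":[0,0,0],"twist":5}])

```text
time: 12.4
ee_pos: [0.5209, 0.0106, 0.018]
eef_rot: [-2.996, -0.943, 0.002]
contact_force: [-5.2, -1.6, 11.7]
width: 0.0315
grasp_force: 58.9
```

```bash
python3 st.py
```

```text
12.55 turned 85.1 j7 -0.9 Tz [-0.07  0.03  0.05] pin [288.88 140.33] F [-4.9 -1.2 11.1] xyz [0.5209 0.0106 0.018 ]
```

Emit:
apply_moves(steps=[{"fingers":1,"delta_pos":[0,0,0],"twist":5},{"fingers":1,"delta_pos":[0,0,0],"twist":5}])

```text
time: 12.75
ee_pos: [0.5209, 0.0107, 0.018]
eef_rot: [-3.068, -0.674, 0.002]
contact_force: [-5.7, -0.3, 11.3]
width: 0.032
grasp_force: 58.9
```

```bash
python3 st.py
```

```text
12.9 turned 95.1 j7 -1.03 Tz [-0.04 -0.06  0.03] pin [288.92 139.33] F [-6.3 -1.  11.7] xyz [0.5209 0.0107 0.018 ]
```

Emit:
apply_moves(steps=[{"fingers":1,"delta_pos":[0,0,0],"twist":5}])

```text
time: 13.0
ee_pos: [0.5209, 0.0107, 0.018]
eef_rot: [-3.093, -0.544, 0.002]
contact_force: [-5.6, -1.2, 11.6]
width: 0.0316
grasp_force: 59.0
```

```bash
python3 st.py
```

```text
13.15 turned 100.1 j7 -1.09 Tz [-0.03  0.02  0.07] pin [288.98 142.67] F [-6.4 -1.8 12. ] xyz [0.5209 0.0107 0.018 ]
```

Emit:
apply_moves(steps=[{"fingers":1,"delta_pos":[0,0,0],"twist":5},{"fingers":1,"delta_pos":[0,0,0],"twist":5}])

```text
time: 13.35
ee_pos: [0.5208, 0.0108, 0.018]
eef_rot: [-3.129, -0.268, 0.002]
contact_force: [-5.5, -0.0, 12.3]
width: 0.0317
grasp_force: 59.0
```

```bash
python3 st.py
```

```text
13.5 turned 110.1 j7 -1.21 Tz [ 0.01 -0.1   0.03] pin [289.06 145.  ] F [-5.9 -0.9 12.8] xyz [0.5208 0.0108 0.018 ]
```

Emit:
apply_moves(steps=[{"fingers":1,"delta_pos":[0,0,0],"twist":5}])

```text
time: 13.6
ee_pos: [0.5208, 0.0109, 0.018]
eef_rot: [-3.138, -0.136, 0.002]
contact_force: [-6.6, -1.1, 12.8]
width: 0.0313
grasp_force: 59.1
```

```bash
python3 st.py
```

```text
13.75 turned 115.1 j7 -1.27 Tz [ 0.03 -0.15 -0.02] pin [289.04 146.  ] F [-6.6 -0.5 12.7] xyz [0.5208 0.0108 0.018 ]
```

Emit:
apply_moves(steps=[{"fingers":1,"delta_pos":[0,0,0],"twist":5},{"fingers":1,"delta_pos":[0,0,0],"twist":5}])

```text
time: 13.95
ee_pos: [0.5208, 0.011, 0.018]
eef_rot: [-3.137, 0.143, 0.002]
contact_force: [-5.6, -0.3, 12.3]
width: 0.0318
grasp_force: 59.1
```

```bash
python3 st.py
cat > jar.py <<'E'
from h import *
for n,b in(("scene",(225,140,320,220)),("side",(215,190,310,250))):
    f,K,W=grab(n)
    m=cv2.inRange(cv2.cvtColor(f,cv2.COLOR_RGB2HSV),(0,140,60),(6,255,255))
    k,l,st,c=cv2.connectedComponentsWithStats(m)
    for i in range(1,k):
        if st[i,4]>20 and b[0]<c[i][0]<b[2] and b[1]<c[i][1]<b[3]: print(n,st[i],ray(K,W,*c[i],.093).round(4))
E
python3 jar.py
```

```text
14.1 turned 125.1 j7 -1.4 Tz [ 0.09 -0.16 -0.05] pin [289.08 149.  ] F [-5.7 -1.3 12.3] xyz [0.5208 0.011  0.018 ]
scene [259 159  21  20 338] [0.528  0.1267 0.093 ]
side [239 203  21  18 291] [0.5113 0.1255 0.093 ]
side [240 224  19   9  67] [0.4422 0.1244 0.093 ]
```

Emit:
apply_moves(steps=[{"fingers":1,"delta_pos":[0,0,0],"twist":5}])

```text
time: 14.3
ee_pos: [0.5208, 0.011, 0.018]
eef_rot: [-3.128, 0.275, 0.002]
contact_force: [-6.0, 0.5, 11.1]
width: 0.0313
grasp_force: 59.1
```

```bash
python3 st.py
```

```text
14.45 turned 130.1 j7 -1.46 Tz [ 0.05  0.09 -0.02] pin [289.08 148.33] F [-5.9 -0.6 12.8] xyz [0.5208 0.011  0.018 ]
```

The jaw is pushing the jar along as expected (14 mm so far). Continuing.

Emit:
apply_moves(steps=[{"fingers":1,"delta_pos":[0,0,0],"twist":5}])

```text
time: 14.55
ee_pos: [0.5208, 0.011, 0.018]
eef_rot: [-3.113, 0.411, 0.002]
contact_force: [-5.7, -0.2, 12.3]
width: 0.0316
grasp_force: 59.1
```

```bash
python3 st.py
```

```text
14.7 turned 135.1 j7 -1.52 Tz [-0.02  0.02  0.02] pin [289.11 148.67] F [-5.8 -0.2 13.4] xyz [0.5208 0.011  0.018 ]
```

Emit:
apply_moves(steps=[{"fingers":1,"delta_pos":[0,0,0],"twist":5}])

```text
time: 14.8
ee_pos: [0.5208, 0.0111, 0.018]
eef_rot: [-3.093, 0.547, 0.002]
contact_force: [-6.7, -0.4, 13.1]
width: 0.0319
grasp_force: 59.1
```

```bash
python3 st.py
```

```text
14.95 turned 140.1 j7 -1.58 Tz [-0.03  0.03  0.11] pin [289.08 148.33] F [-5.4  0.2 13. ] xyz [0.5208 0.0111 0.018 ]
```

Emit:
apply_moves(steps=[{"fingers":1,"delta_pos":[0,0,0],"twist":5}])

```text
time: 15.05
ee_pos: [0.5208, 0.0111, 0.018]
eef_rot: [-3.066, 0.681, 0.003]
contact_force: [-5.6, 0.4, 12.4]
width: 0.0314
grasp_force: 59.2
```

```bash
python3 st.py; python3 jar.py
```

```text
15.2 turned 145.1 j7 -1.65 Tz [-0.02 -0.01  0.07] pin [289.05 148.  ] F [-6.2 -0.6 13.6] xyz [0.5208 0.0112 0.018 ]
scene [260 160  21  20 338] [0.5285 0.1298 0.093 ]
side [238 203  21  30 355] [0.4971 0.1284 0.093 ]
```

Emit:
apply_moves(steps=[{"fingers":1,"delta_pos":[0,0,0],"twist":5}])

```text
time: 15.4
ee_pos: [0.5208, 0.0112, 0.018]
eef_rot: [-3.033, 0.814, 0.003]
contact_force: [-5.9, 0.1, 11.9]
width: 0.0312
grasp_force: 59.2
```

```bash
python3 st.py
```

```text
15.55 turned 150.1 j7 -1.71 Tz [ 0.11  0.06 -0.19] pin [289.09 148.67] F [-5.9 -0.1 14.1] xyz [0.5208 0.0112 0.018 ]
```

Emit:
apply_moves(steps=[{"fingers":1,"delta_pos":[0,0,0],"twist":5}])

```text
time: 15.65
ee_pos: [0.5208, 0.0112, 0.018]
eef_rot: [-2.995, 0.945, 0.003]
contact_force: [-6.4, 1.0, 12.9]
width: 0.0312
grasp_force: 59.2
```

```bash
python3 st.py
```

```text
15.8 turned 155.1 j7 -1.77 Tz [ 0.04  0.03 -0.05] pin [289.06 147.67] F [-6.2  0.4 12.9] xyz [0.5209 0.0112 0.018 ]
```

Emit:
apply_moves(steps=[{"fingers":1,"delta_pos":[0,0,0],"twist":5}])

```text
time: 15.9
ee_pos: [0.5208, 0.0113, 0.018]
eef_rot: [-2.951, 1.075, 0.003]
contact_force: [-5.9, 0.4, 12.0]
width: 0.0316
grasp_force: 59.2
```

```bash
python3 st.py
```

```text
16.05 turned 160.0 j7 -1.83 Tz [0.02 0.09 0.01] pin [289.01 148.67] F [-6.2  0.4 14. ] xyz [0.5209 0.0113 0.018 ]
```

Emit:
apply_moves(steps=[{"fingers":1,"delta_pos":[0,0,0],"twist":5}])

```text
time: 16.15
ee_pos: [0.5209, 0.0114, 0.018]
eef_rot: [-2.901, 1.203, 0.003]
contact_force: [-5.4, 0.4, 12.4]
width: 0.0317
grasp_force: 59.2
```

```bash
python3 st.py
```

```text
16.3 turned 165.0 j7 -1.9 Tz [-0.03  0.11 -0.02] pin [288.96 149.33] F [-5.9  0.8 13.8] xyz [0.5209 0.0114 0.018 ]
```

Emit:
apply_moves(steps=[{"fingers":1,"delta_pos":[0,0,0],"twist":5}])

```text
time: 16.4
ee_pos: [0.5209, 0.0114, 0.018]
eef_rot: [-2.846, 1.328, 0.003]
contact_force: [-5.8, 0.6, 12.0]
width: 0.0313
grasp_force: 59.2
```

```bash
python3 st.py
```

```text
16.55 turned 170.0 j7 -1.96 Tz [0.01 0.12 0.06] pin [288.95 150.33] F [-6.3  0.2 14. ] xyz [0.521  0.0114 0.018 ]
```

Emit:
apply_moves(steps=[{"fingers":1,"delta_pos":[0,0,0],"twist":5}])

```text
time: 16.65
ee_pos: [0.521, 0.0114, 0.018]
eef_rot: [-2.785, 1.451, 0.003]
contact_force: [-6.1, 0.6, 12.3]
width: 0.0317
grasp_force: 59.2
```

```bash
python3 st.py; python3 jar.py
```

```text
16.8 turned 175.1 j7 -2.02 Tz [-0.02  0.01  0.06] pin [288.92 151.67] F [-5.7  1.2 13.8] xyz [0.521  0.0114 0.018 ]
scene [262 160  21  20 339] [0.5286 0.1348 0.093 ]
side [236 203  21  29 355] [0.4989 0.1333 0.093 ]
```

Emit:
apply_moves(steps=[{"fingers":1,"delta_pos":[0,0,0],"twist":5}])

```text
time: 17.0
ee_pos: [0.521, 0.0115, 0.018]
eef_rot: [-2.719, 1.571, 0.003]
contact_force: [-6.1, 0.2, 13.3]
width: 0.0316
grasp_force: 59.2
```

```bash
python3 st.py
```

```text
17.15 turned 180.0 j7 -2.09 Tz [0.16 0.21 0.16] pin [288.91 153.  ] F [-6.4  1.6 13. ] xyz [0.521  0.0115 0.018 ]
```

Emit:
apply_moves(steps=[{"fingers":1,"delta_pos":[0,0,0],"twist":5}])

```text
time: 17.25
ee_pos: [0.521, 0.0115, 0.018]
eef_rot: [-2.648, 1.687, 0.003]
contact_force: [-5.7, 0.8, 12.3]
width: 0.0317
grasp_force: 59.1
```

```bash
python3 st.py; python3 jar.py
```

```text
17.4 turned 185.0 j7 -2.15 Tz [0.21 0.13 0.04] pin [289.14 175.  ] F [-5.3  1.5 13.6] xyz [0.521  0.0115 0.018 ]
scene [262 160  21  20 340] [0.5286 0.1353 0.093 ]
side [236 203  20  29 329] [0.4977 0.1352 0.093 ]
```

The clutch has just begun to slip: torque stepped up at 180°, and at 185° the pin blob grew. One more 5° step should put the pin near 1.3 mm.

Emit:
apply_moves(steps=[{"fingers":1,"delta_pos":[0,0,0],"twist":5},{"fingers":1,"delta_pos":[0,0,0],"twist":0}])

```text
time: 17.7
ee_pos: [0.5211, 0.0115, 0.018]
eef_rot: [-2.571, 1.804, 0.003]
contact_force: [-6.2, 0.9, 14.7]
width: 0.0315
grasp_force: 59.4
```

```bash
python3 st.py
```

```text
17.85 turned 190.0 j7 -2.22 Tz [0.02 0.15 0.26] pin [289.67 193.33] F [-5.6  1.5 13.4] xyz [0.521  0.0115 0.018 ]
```

The pin is now up about 1.0–1.5 mm, inside the window. I'll let go and retreat straight up.

Emit:
apply_moves(steps=[{"fingers":-1,"delta_pos":[0,0,0],"twist":0},{"fingers":-1,"delta_pos":[0,0,0],"twist":0},{"fingers":-1,"delta_pos":[0,0,0],"twist":0},{"fingers":-1,"delta_pos":[0,0,0],"twist":0},{"fingers":-1,"delta_pos":[0,0,-15],"twist":0},{"fingers":-1,"delta_pos":[0,0,-30],"twist":0},{"fingers":-1,"delta_pos":[0,0,-40],"twist":0},{"fingers":-1,"delta_pos":[0,0,-30],"twist":0},{"fingers":-1,"delta_pos":[0,0,0],"twist":0},{"fingers":-1,"delta_pos":[0,0,0],"twist":0}])

```text
time: 18.85
ee_pos: [0.5222, 0.0113, 0.1322]
eef_rot: [-2.573, 1.801, -0.001]
contact_force: [-0.3, 0.6, -0.8]
width: 0.0854
grasp_force: 0.0
```

```bash
python3 jar.py
python3 - <<'E'
from h import *
s=ctrl.state();print(s["time"],s["ee_pos"],s["width"],s["contact_force"])
f,K,W=grab("wrist")
m=cv2.inRange(cv2.cvtColor(f,cv2.COLOR_RGB2HSV),(0,150,60),(5,255,255))
k,l,st,c=cv2.connectedComponentsWithStats(m)
for i in range(1,k):
    if st[i,4]>8: print(st[i],ray(K,W,*c[i],.084).round(4))
E
```

```text
scene [262 160  21  20 342] [0.5286 0.1352 0.093 ]
side [236 203  19  29 295] [0.4961 0.1373 0.093 ]
18.95 [0.52125893 0.01135412 0.13093345] 0.08523261425692942 [-0.22089113  1.13788153 -0.40159757]
[249 196   9   8  54] [0.5216 0.0112 0.084 ]
[ 173  290   64   62 3048] [0.5224 0.1375 0.084 ]
```

```bash
python3 -c "
from plant import ctrl
print(ctrl.finish_job())"
```

```text
the job is handed in; nothing more can be done
None
```

The job is handed in, though no verdict came back: the jam jar stands clamped in the vise, I stopped the knob just after the clutch first slipped (pin up an estimated 1.0–1.5 mm), and the arm is clear.

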